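# Lock the spare balls and take the ball dish out of its twist-lock caddy

### The job

Getting the cats' ball dish ready to serve: swing the caddy's keeper bar fully shut over the two spare balls, so that it snaps behind its catch and stays there. Then take the dish by its arched handle, turn it a quarter turn in its seat (either way) so that its ears come out from under the clips, and lift it straight up about 15 cm, still turned, keeping it level and the loose ball in the middle all the while. Finish holding it there over its seat, still and level, without putting it down or letting go; leave the carton, tape roll, bottle and spoon alone.

Things in the scene. Friction and masses are not known exactly. Their poses are not given: they have to be found in the camera images.
- caddy: toy caddy: a plywood board fixed to the table, 220 mm (its x) by 250 mm (its y), 12 mm thick; origin on the table top under the board, 10 mm to the +y side of the board's middle; its +x points away from the robot when unturned. It carries the dish seat, two steel clips, a wooden block with two spare balls, and the keeper bar.
- seat (a point): middle of the dish seat, at caddy (0, -50, 12) mm. Four pads 6 mm high centre the dish's foot with 3 mm of play. Two steel clips, 30 mm wide, 52 mm above the table, stand 94 to 102 mm from it along caddy +x and -x; their hooks reach inward to 77 mm from the middle, over the dish's ears with 5 mm to spare.
- dish: round steel dish, 140 mm across the rim, 26 mm deep, floor sloping down to the middle, about 0.3 kg. Origin at the middle of its underside, z up. Two flat ears (26 mm wide, 22 to 26 mm up) stick out along its +x and -x to 89 mm from the middle; an arched handle spans it along its y. It starts in the seat, ears under the clips (dish x along caddy x within about 5 degrees).
- dish_grip (a point): centre of the wooden handle grip on top of the dish's arch, 92 mm above the dish's origin: a flat-sided bar 14 mm thick (dish x), 66 mm long (dish y), 16 mm high. The dish hangs from here with its weight below.
- dish_middle (a point): middle of the dish's inner floor, 8 mm above the dish's origin.
- play_ball_center (a point): centre of the wooden play ball, 36 mm in diameter, lying loose in the middle of the dish, under the handle.
- keeper (a joint): angle of the keeper bar about its upright hinge, rad: 0 = shut over the spare balls against its stop; grows as it swings open to the caddy's +y side (up to 1.45). Starts open and stays where it is left. Near 0.13 the bar meets a sprung catch that gives way (about 2 N of push at the knob); past 0.07 the catch rises behind the bar and urges it home; it is home under 0.04.
- keeper_knob (a point): point on the upright wooden knob post at the bar's free end: 16 mm diameter (19 mm ball top), rising from the bar to 50 mm above the bar's axis; this point is 30 mm above the bar's axis, 102 mm above the table, 150 mm from the hinge. The bar is 12 mm thick, its axis 72 mm above the table.
- keeper_hinge (a point): the keeper bar's upright hinge axis, at bar height, at caddy (80, 80, 72) mm. At angle q the knob is at caddy (80 - 150 cos q, 80 + 150 sin q) mm.
- spare_a_center (a point): centre of a spare wooden ball, 36 mm in diameter, in its pocket in the block, nearer the hinge; its top is about 62 mm above the table, just under the shut bar.
- spare_b_center (a point): centre of the other spare ball, 36 mm, in the pocket farther from the hinge.
- blue_carton: upright blue carton, 40 x 52 mm, 88 mm tall, standing on the table on the caddy's -y side; bystander, origin under its middle.
- tape_clear: small roll of black tape lying flat, 59 mm across, 19 mm high, on the caddy's +y side below the keeper bar's sweep; bystander.
- cap_bottle: slim white bottle with a tall red cap, 40 mm across, 106 mm tall, standing behind the caddy; bystander.
- teaspoon: teaspoon, 139 x 30 x 10 mm, lying on the table in front of the caddy; bystander.
Mind the look-alikes: they are no part of the job. Leave any turquoise or white look-alike of the part that bears play_ball_center alone.

How it is judged:
By the outcome, as a careful person would: the job done as asked, in the order asked, and still so for the second after the job is handed in, while the arm keeps its last pose, push and grip.
It also fails if it takes over 64 s, if anything falls off the work surface, if the arm or the gripper's body presses on something with over 40 N, if the wrist force passes 120 N, or if a joint passes its speed limit or range.

### The arm

A 6-joint arm with a two-finger parallel gripper is mounted at the origin on a cart in front of the work surface, level with it; the furniture and walls round the work are solid. World frame = base frame: x ahead of the robot, y to its left, z up, the work surface at z = 0. Lengths are in mm, angles in degrees, forces in N, time in s.
With the tool pointing down it reaches from about 350 to 850 mm from the base axis. Payload 8.1 kg.
Tool frame: the origin (TCP) lies at the very end of the fingers, on their centre line; the grasp point (between the pads) lies 19 mm behind it; z points along the fingers, y is the line along which they close (so a half turn about z gives the same grasp; the last joint's range is limited). The gripper opens to 85 mm and grips with 20 to 120 N. Pads are 22 mm wide; open, the fingers measure 114 mm over their backs; the gripper's body (76 mm by 85 mm) begins 54 mm behind the grasp point. The pads swing forward as they close: fully open they stand 13 mm farther back than shut.
Start: joints at [70.623, 7.471, 85.268, -0, 87.261, -4.893], TCP at [150.047, 580.94, 231.292] pointing down, gripper open.
Joint ranges: [-169.43, 169.43], [-51.17, 129.36], [1.28, 143.12], [-76.62, 256.62], [0, 156.53], [-152.29, 152.29]. Speed limits (degrees/s): [136.94, 136.94, 159.86, 180, 180, 180].

### API

Orientations are given as [roll, pitch, yaw] about the fixed x, y, z axes, in that order (R = Rz(yaw) Ry(pitch) Rx(roll)).
In Python, from bench import sense, eyes, job, models gives the robot as it stands. The module is installed in compiled form; this text tells all that it offers.
- The arm moves only by the tool apply_moves, never from a script. Its argument "rows" is a list of rows, each a list of 6 numbers: the shift along the tool's x, y, z in mm, then the turn, a rotation vector about the tool's x, y, z in rad. In form: [[dx, dy, dz, rx, ry, rz], ...]. A call has exactly 5 rows; each row shifts and turns the commanded pose from where the row before left it, along the tool's axes as they then stand; what a row does not reach is not made up. A row lasts 1/8 s, in which the tool goes at most 62.5 mm and 10.7 degrees, less where a joint would pass 70% of its speed; a pose out of reach is approached as far as the arm can. A call is refused whole if a number of a shift passes 62.5 or a number of a turn 0.188, either way. A call with a gripper value outside its range is refused whole. "fingers" is the finger opening in mm, from 0 to 85.4, set as the call begins (left out, the last holds). The fingers move at their own pace and stop on an object; "grip_force" is the grip in N (left out, the last holds). Time passes only in rows, so rows that do not move let the fingers close, or fill a call up. It gives the time, the measured TCP pose, the force, the opening and the grip force at its end, in the units of the state.
- sense(): the state, without advancing time (a new reading comes with each control period).
- eyes.snapshot(name): name is "side" or "top" or "wrist"; returns (picture, depth): 480x640x3 uint8, red, green, blue; 480x640 float32, mm along the optical axis (not along the pixel's ray), 0 where there is no reading.
- eyes.get_calibration(name): a dict with "intrinsics" (3x3 intrinsics, pixels), "R" (3x3) and "t" (3): a world point X has camera coordinates R X + t; the wrist camera has in their place "mount" (4x4, takes a point from camera to tool coordinates, whose origin is the TCP and whose axes are the flange's). Camera axes: x right, y down, z forward; pixel columns grow to the right and rows downward; lengths in mm; the calibration is good to about 2 mm. The wrist camera is an equidistant fisheye: a pixel r from the principal point sees the ray r / f radians off the axis. A picture is of the moment at which its call begins: read the wrist's pose just before it. get_calibration takes no time and is no camera call.
- job.hand_in(): hands the job in; it is judged then, once.
Trained networks look in the newest picture that a camera, given by its name, has taken for a name from the list of things; names that differ only in an ending like _2 or _b are one class to them, and where a whole thing is asked for, a point or a joint stands for the part that bears it (a point fixed in the world has none). Each returns a list of dicts, best first, with "confidence" (0 to 1); they miss things now and then, are a little off and sometimes report something else, mostly with a low value. They report only what shows in the picture. A call takes as long as a camera call. They do not tell look-alikes from the thing itself.
- models.boxes_of(name, camera): "xyz" ([x, y, z] in mm, in world coordinates, good to about 4 mm: the middle of the surface that is visible of it).
- models.cut_out(name, camera): "pixels" (480x640 bool, what is visible of it).
- models.place_of(name, camera): "xyz" ([x, y, z] in mm, in world coordinates, good to about 4 mm: a listed point, or the origin of a listed thing).
The state is a dict: "time": time; "joint_pos": joint angles; "qd": joint speeds; "joint_efforts": joint torques, N m; "tool_pos": TCP position; "tcp_rot": TCP orientation; "ft_force": force on the tool from outside, world axes, zero at the start; "wrist_torque": the same for the moment, N m; "finger_gap": finger opening in mm; "grip_force": force on a finger pad.
Only numpy, scipy, OpenCV 4.12 (cv2) and the standard library are available. Lean on these libraries where they do the work, as an engineer would, in place of code of your own. Each camera call takes 0.05 s, during which the arm holds its last target. There are 200 camera calls.

## Working session

There is one attempt and no reset: what is moved stays moved. The work goes in short steps, Python scripts to look and compute and a tool call to move; the robot and the scene stay as the last step left them, time stands still between calls to the robot, and variables do not carry over. Pictures are saved under pics/ and viewed, at most 10 in all, crops included, and the job is handed in when it is done.

Besides the shell and the picture viewer there is one more tool, called after "Emit:" as a command line: name --pt "numbers of a row" for each row, then --argument value for the rest. apply_moves: Moves the arm, as the interface text tells. Its arguments: {"type":"object","properties":{"rows":{"type":"array"},"fingers":{"type":"number"},"grip_force":{"type":"number"}},"required":["rows"]}

```bash
mkdir -p pics; python3 - <<'E'
from bench import sense, eyes, models
import cv2,numpy as np
s=sense();print(s['tool_pos'],s['tcp_rot'],s['time'],s['finger_gap'])
ims=[]
for c in("top","side"):
    p,d=eyes.snapshot(c);cv2.imwrite(f"pics/{c}0.png",p[:,:,::-1]);np.save(f"{c}0.npy",d)
    for n in("caddy","seat","dish","dish_grip","dish_middle","play_ball_center","keeper_knob","keeper_hinge","spare_a_center","spare_b_center","blue_carton","tape_clear","cap_bottle","teaspoon"):
        r=models.place_of(n,c)
        print(c,n,[(np.round(x['xyz']).tolist(),round(x['confidence'],2)) for x in r[:3]])
E
```

```text
[149.87884531 580.42178946 230.24294612] [-1.79895466e+02 -9.61972404e-03  1.65514386e+02] 0.0 85.61970479474206
top caddy [([537.0, -304.0, -2.0], 0.67)]
top seat []
top dish [([536.0, -349.0, 12.0], 0.89)]
top dish_grip [([543.0, -358.0, 102.0], 0.95)]
top dish_middle [([539.0, -358.0, 23.0], 0.87)]
top play_ball_center [([538.0, -354.0, 39.0], 0.62), ([332.0, -317.0, 18.0], 0.56), ([393.0, -530.0, 15.0], 0.51)]
top keeper_knob []
top keeper_hinge [([622.0, -225.0, 74.0], 0.75)]
top spare_a_center [([567.0, -225.0, 44.0], 0.6)]
top spare_b_center [([519.0, -223.0, 39.0], 0.78)]
top blue_carton [([536.0, -495.0, 0.0], 0.92)]
top tape_clear [([526.0, -144.0, 1.0], 0.76)]
top cap_bottle [([688.0, -325.0, 3.0], 0.67)]
top teaspoon [([404.0, -354.0, -3.0], 0.85), ([541.0, -357.0, 37.0], 0.5)]
side caddy []
side seat [([540.0, -355.0, 107.0], 0.16)]
side dish [([535.0, -354.0, 7.0], 0.87), ([537.0, -498.0, 2.0], 0.41)]
side dish_grip [([540.0, -355.0, 107.0], 0.81), ([535.0, -356.0, 19.0], 0.6)]
side dish_middle [([536.0, -354.0, 18.0], 0.63)]
side play_ball_center [([395.0, -525.0, 18.0], 0.9), ([536.0, -352.0, 40.0], 0.89), ([333.0, -315.0, 14.0], 0.89)]
side keeper_knob [([505.0, -128.0, 99.0], 0.89)]
side keeper_hinge [([618.0, -225.0, 72.0], 0.6)]
side spare_a_center [([570.0, -226.0, 44.0], 0.52)]
side spare_b_center [([569.0, -223.0, 40.0], 0.69), ([522.0, -224.0, 41.0], 0.67), ([506.0, -128.0, 99.0], 0.59)]
side blue_carton [([538.0, -498.0, 4.0], 0.9)]
side tape_clear [([521.0, -139.0, 1.0], 0.67)]
side cap_bottle [([690.0, -329.0, -0.0], 0.59)]
side teaspoon [([402.0, -355.0, 2.0], 0.98)]
```

View pics/top0.png

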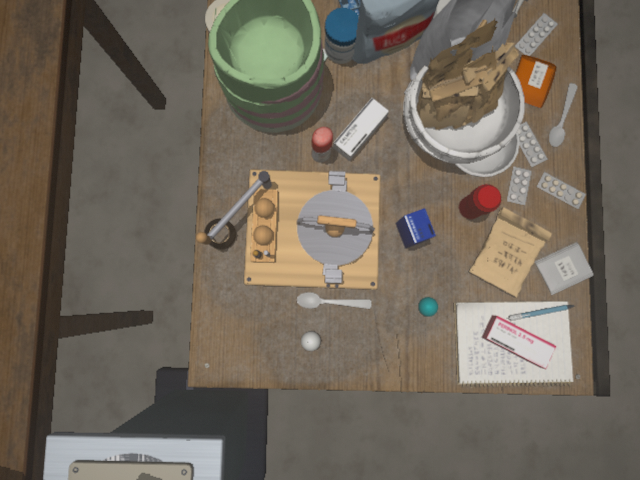

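View pics/side0.png

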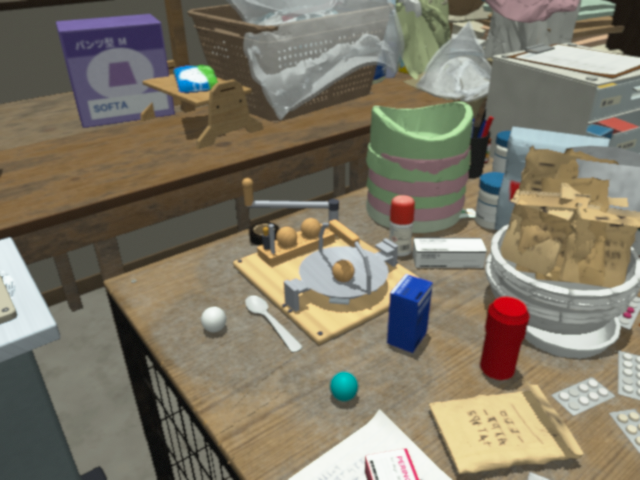

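Views: the play ball meant is the brown wooden one in the dish, under the handle (top 335,231; side 343,270). The look-alikes are the turquoise ball (top 428,307) and the white ball (top 311,341), and I will leave both alone. The knob is at top (201,238) and the hinge at (265,177), which puts q near 0.70. That fits a 150 mm bar.

```bash
cat > h.py <<'E'
import numpy as np
from bench import sense
from scipy.spatial.transform import Rotation as Ro
def st(p=True):
    s=sense(); T=np.array(s['tool_pos']); r=np.array(s['tcp_rot'])
    if p: print('t%.2f'%s['time'],T.round(1),r.round(2),'F',np.round(s['ft_force'],1),'M',np.round(s['wrist_torque'],2),'gap%.1f'%s['finger_gap'],'grip',s['grip_force'])
    return s,T,Ro.from_euler('xyz',r,degrees=True)
def plan(xyz,yaw,n=5,vert=True):
    "rows from the measured pose to a downward pose"
    s,T,R=st(); G=Ro.from_euler('xyz',[180,0,yaw],degrees=True)
    rv=(R.inv()*G).as_rotvec()/n; d=(np.array(xyz)-T)/n
    for i in range(n):
        Ri=R*Ro.from_rotvec(rv*i)
        print([float(x) for x in np.r_[Ri.inv().apply(d).round(1),rv.round(4)]])
E
python3 - <<'E'
from h import *
plan([534,-93,230],140,15)
E
```

```text
t1.50 [150.1 580.9 231.3] [-180.      0.    165.52] F [-0.2  0.4  0.3] M [-0.01  0.   -0.02] gap85.0 grip 0.0
[-36.0, -37.1, 0.1, 0.0, 0.0, 0.0297]
[-37.1, -36.0, 0.1, 0.0, 0.0, 0.0297]
[-38.2, -34.9, 0.1, 0.0, 0.0, 0.0297]
[-39.2, -33.7, 0.1, 0.0, 0.0, 0.0297]
[-40.2, -32.6, 0.1, 0.0, 0.0, 0.0297]
[-41.1, -31.4, 0.1, 0.0, 0.0, 0.0297]
[-42.0, -30.1, 0.1, 0.0, 0.0, 0.0297]
[-42.9, -28.9, 0.1, 0.0, 0.0, 0.0297]
[-43.7, -27.6, 0.1, 0.0, 0.0, 0.0297]
[-44.5, -26.3, 0.1, 0.0, 0.0, 0.0297]
[-45.3, -24.9, 0.1, 0.0, 0.0, 0.0297]
[-46.0, -23.6, 0.1, 0.0, 0.0, 0.0297]
[-46.7, -22.2, 0.1, 0.0, 0.0, 0.0297]
[-47.3, -20.8, 0.1, 0.0, 0.0, 0.0297]
[-47.9, -19.4, 0.1, 0.0, 0.0, 0.0297]
```

```bash
python3 - <<'E'
import cv2
p=cv2.imread('pics/top0.png')[150:310,180:440]
cv2.imwrite('pics/crop1.png',cv2.resize(p,None,fx=3,fy=3,interpolation=cv2.INTER_CUBIC)[:, :780])
E
```

```text
(no output)
```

View pics/crop1.png

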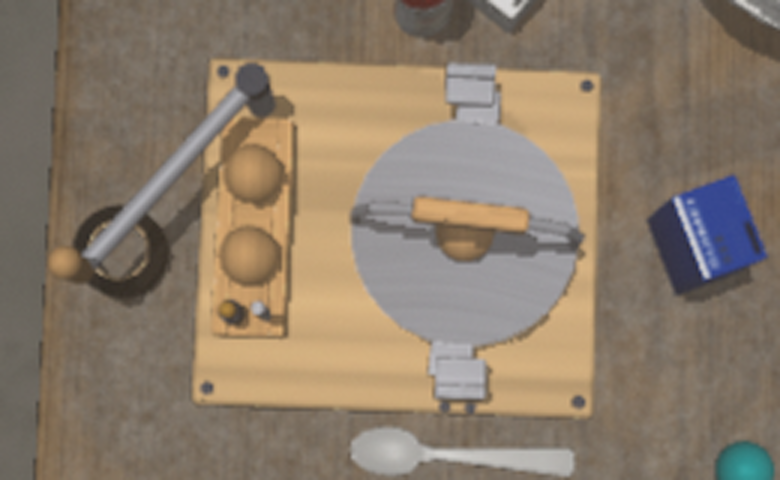

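The crop shows the brown ball under the handle at (463,240), the knob at (66,263), the hinge at (252,83) and the catch post near (259,309). The dish handle is turned about -6° in world. Moving now.

Emit:
apply_moves --pt "-36 -37 0 0 0 0.03" --pt "-37 -36 0 0 0 0.03" --pt "-38 -35 0 0 0 0.03" --pt "-39 -34 0 0 0 0.03" --pt "-40 -32.5 0 0 0 0.03" --fingers 0 --grip_force 40

```text
time: 2.12
tool_pos: [277.8, 354.9, 231.5]
tcp_rot: [180.0, 0.0, 156.9]
ft_force: [0.3, 0.2, -0.1]
finger_gap: 0.3
grip_force: 0.0
```

Emit:
apply_moves --pt "-41 -31 0 0 0 0.03" --pt "-42 -30 0 0 0 0.03" --pt "-43 -29 0 0 0 0.03" --pt "-44 -27.5 0 0 0 0.03" --pt "-44.5 -26 0 0 0 0.03"

```text
time: 2.75
tool_pos: [405.9, 130.3, 231.7]
tcp_rot: [180.0, 0.0, 148.3]
ft_force: [0.4, 0.9, -0.4]
finger_gap: 0.1
grip_force: 0.0
```

Emit:
apply_moves --pt "-45 -25 0 0 0 0.03" --pt "-46 -23.5 0 0 0 0.03" --pt "-46.5 -22 0 0 0 0.03" --pt "-47 -21 0 0 0 0.03" --pt "-48 -19.5 0 0 0 0.03"

```text
time: 3.38
tool_pos: [532.4, -94.5, 231.5]
tcp_rot: [180.0, 0.0, 139.7]
ft_force: [-0.2, -0.2, 0.2]
finger_gap: -0.5
grip_force: 0.0
```

```bash
python3 - <<'E'
from h import *
from bench import eyes,models
import cv2
st()
for c in('wrist','side','top'):
    p,d=eyes.snapshot(c)
    if c=='wrist': cv2.imwrite('pics/w1.png',p[:,:,::-1])
    for n in("keeper_knob","keeper_hinge","dish_grip"):
        print(c,n,[(np.round(x['xyz'],1).tolist(),round(x['confidence'],2)) for x in models.place_of(n,c)[:2]])
plan([534,-93,92],140,5)
E
```

```text
t3.38 [532.4 -94.5 231.5] [1.7998e+02 3.0000e-02 1.3967e+02] F [-0.2 -0.2  0.2] M [-0.04 -0.03 -0.02] gap-0.5 grip 0.0
wrist keeper_knob [([509.5, -127.7, 104.3], 0.63)]
wrist keeper_hinge [([506.5, -130.4, 102.7], 0.54)]
wrist dish_grip [([534.3, -352.9, 107.3], 0.75)]
side keeper_knob [([505.2, -131.3, 98.8], 0.63)]
side keeper_hinge [([620.8, -224.1, 71.2], 0.7), ([404.6, -354.4, 2.2], 0.42)]
side dish_grip [([538.5, -354.1, 106.2], 0.9), ([537.0, -351.3, 41.1], 0.39)]
top keeper_knob [([502.5, -128.3, 99.5], 0.67)]
top keeper_hinge [([622.5, -223.2, 74.6], 0.58), ([543.5, -356.8, 103.8], 0.19)]
top dish_grip [([540.3, -356.3, 102.2], 0.94)]
t3.98 [531.6 -92.2 231.6] [1.7998e+02 3.0000e-02 1.3980e+02] F [ 0.8 -0.4 -1. ] M [ 0.01  0.04 -0.01] gap-0.1 grip 0.0
[-0.5, 0.2, 27.9, 0.0001, 0.0001, -0.0007]
[-0.5, 0.2, 27.9, 0.0001, 0.0001, -0.0007]
[-0.5, 0.2, 27.9, 0.0001, 0.0001, -0.0007]
[-0.5, 0.2, 27.9, 0.0001, 0.0001, -0.0007]
[-0.5, 0.2, 27.9, 0.0001, 0.0001, -0.0007]
```

View pics/w1.png

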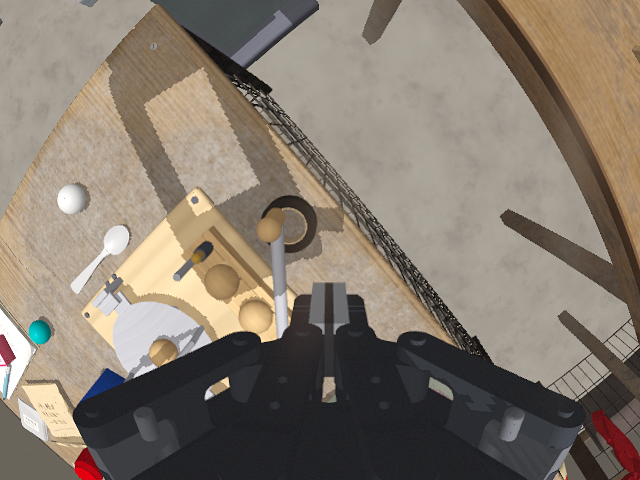

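Wrist view: closed fingers at (330,300), with the knob at (270,228) and the bar alongside them. Descending beside the knob.

Emit:
apply_moves --pt "0 0 29 0 0 0" --pt "0 0 29 0 0 0" --pt "0 0 29 0 0 0" --pt "0 0 29 0 0 0" --pt "0 0 29 0 0 0"

```text
time: 4.6
tool_pos: [531.7, -92.5, 85.6]
tcp_rot: [180.0, 0.0, 139.8]
ft_force: [-0.1, 1.2, 1.8]
finger_gap: 0.0
grip_force: 0.0
```

```bash
cat >> h.py <<'E'
H=np.array([621,-224.])
def arc(th,off=22):
    a=np.radians(th); return H+150*np.array([-np.cos(a),np.sin(a)])+off*np.array([np.sin(a),np.cos(a)])
def arcplan(ths,off=22,z=86):
    s,T,R=st(); 
    for th in ths:
        G=Ro.from_euler('xyz',[180,0,180-th],degrees=True); X=np.r_[arc(th,off),z]
        print([float(x) for x in np.r_[R.inv().apply(X-T).round(1),(R.inv()*G).as_rotvec().round(4)]], X.round(1)); T,R=X,G
E
python3 - <<'E'
from h import *
arcplan([39,36,33,30,27, 24,21,18,15,12,10])
E
```

```text
t4.60 [531.7 -92.5  85.6] [1.7999e+02 3.0000e-02 1.3977e+02] F [-0.1  1.2  1.8] M [ 0.    0.04 -0.01] gap0.0 grip 0.0
[-2.7, -23.9, -0.4, 0.0002, 0.0005, -0.0215] [ 518.3 -112.5   86. ]
[0.9, -7.9, -0.0, -0.0, 0.0, -0.0524] [ 512.6 -118.    86. ]
[0.9, -7.9, -0.0, 0.0, 0.0, -0.0524] [ 507.2 -123.9   86. ]
[0.9, -7.9, -0.0, -0.0, 0.0, -0.0524] [ 502.1 -129.9   86. ]
[0.9, -7.9, -0.0, 0.0, 0.0, -0.0524] [ 497.3 -136.3   86. ]
[0.9, -7.9, -0.0, -0.0, 0.0, -0.0524] [ 492.9 -142.9   86. ]
[0.9, -7.9, -0.0, -0.0, 0.0, -0.0524] [ 488.8 -149.7   86. ]
[0.9, -7.9, -0.0, 0.0, 0.0, -0.0524] [ 485.1 -156.7   86. ]
[0.9, -7.9, -0.0, 0.0, 0.0, -0.0524] [ 481.8 -163.9   86. ]
[0.9, -7.9, -0.0, -0.0, 0.0, -0.0524] [ 478.9 -171.3   86. ]
[0.7, -5.2, -0.0, 0.0, 0.0, -0.0349] [ 477.1 -176.3   86. ]
```

Emit:
apply_moves --pt "-1.5 -14 0 0 0 -0.01" --pt "-1 -10 0 0 0 -0.01" --pt "1 -8 0 0 0 -0.052" --pt "1 -8 0 0 0 -0.052" --pt "1 -8 0 0 0 -0.052"

```text
time: 5.22
tool_pos: [502.3, -131.7, 88.6]
tcp_rot: [180.0, 0.2, 149.9]
ft_force: [0.3, -0.1, -0.1]
finger_gap: -0.1
grip_force: 0.1
```

Emit:
apply_moves --pt "1 -8 0 0 0 -0.052" --pt "1 -8 0 0 0 -0.052" --pt "1 -8 0 0 0 -0.052" --pt "1 -8 0 0 0 -0.052" --pt "1 -8 0 0 0 -0.052"

```text
time: 5.85
tool_pos: [481.5, -166.2, 88.6]
tcp_rot: [-180.0, 0.2, 164.8]
ft_force: [-0.2, -0.2, -0.6]
finger_gap: -0.3
grip_force: 0.1
```

```bash
python3 - <<'E'
from h import *
from bench import eyes,models
import cv2
for c in('side','top'):
    p,d=eyes.snapshot(c)
    for n in("keeper_knob",):
        print(c,n,[(np.round(x['xyz'],1).tolist(),round(x['confidence'],2)) for x in models.place_of(n,c)[:2]])
arcplan([11,9,7,5,3,2,1,0,-1,-2,-3])
E
```

```text
side keeper_knob [([473.9, -191.7, 102.6], 0.97)]
top keeper_knob [([471.4, -190.2, 102.3], 0.65)]
t6.05 [ 481.3 -165.5   87.8] [-1.7998e+02  1.4000e-01  1.6461e+02] F [-0.6  0.6 -0.5] M [-0.02 -0.01 -0.02] gap-0.2 grip 0.0
[1.0, -8.9, 1.8, -0.0004, 0.0024, -0.0767] [ 478.  -173.8   86. ]
[0.7, -5.2, -0.0, -0.0, 0.0, -0.0349] [ 476.3 -178.8   86. ]
[0.7, -5.2, -0.0, 0.0, 0.0, -0.0349] [ 474.8 -183.9   86. ]
[0.7, -5.2, -0.0, -0.0, 0.0, -0.0349] [ 473.5 -189.    86. ]
[0.7, -5.2, -0.0, 0.0, 0.0, -0.0349] [ 472.4 -194.2   86. ]
[0.4, -2.6, -0.0, -0.0, 0.0, -0.0175] [ 471.9 -196.8   86. ]
[0.4, -2.6, -0.0, 0.0, 0.0, -0.0175] [ 471.4 -199.4   86. ]
[0.4, -2.6, -0.0, 0.0, 0.0, -0.0175] [ 471. -202.   86.]
[0.4, -2.6, -0.0, 0.0, 0.0, -0.0175] [ 470.6 -204.6   86. ]
[0.4, -2.6, -0.0, -0.0, 0.0, -0.0175] [ 470.3 -207.2   86. ]
[0.4, -2.6, -0.0, 0.0, 0.0, -0.0175] [ 470.1 -209.9   86. ]
```

Emit:
apply_moves --pt "1 -6 0 0 0 -0.05" --pt "1 -5 0 0 0 -0.035" --pt "0.7 -4 0 0 0 -0.03" --pt "0.5 -3 0 0 0 -0.02" --pt "0.5 -2 0 0 0 -0.02"

```text
time: 6.68
tool_pos: [473.7, -182.3, 86.8]
tcp_rot: [179.9, 0.1, 173.6]
ft_force: [2.0, 8.1, 3.9]
finger_gap: 0.4
grip_force: 4.4
```

Emit:
apply_moves --pt "0.5 -2 0 0 0 -0.02" --pt "0.5 -2 0 0 0 -0.02" --pt "0.5 -1 0 0 0 -0.02" --pt "0 -1 0 0 0 0" --pt "0 0 0 0 0 0"

```text
time: 7.3
tool_pos: [470.8, -189.7, 86.3]
tcp_rot: [-180.0, -0.0, 177.0]
ft_force: [0.1, 1.6, 1.1]
finger_gap: 0.3
grip_force: 0.5
```

Emit:
apply_moves --pt "0 -1.5 0 0 0 0" --pt "0 -1.5 0 0 0 0" --pt "0 -1 0 0 0 0" --pt "0 -1 0 0 0 0" --pt "0 0 0 0 0 0"

```text
time: 7.92
tool_pos: [470.6, -194.6, 86.2]
tcp_rot: [-180.0, -0.0, 177.0]
ft_force: [0.6, 1.1, -0.4]
finger_gap: -0.4
grip_force: 0.0
```

```bash
python3 - <<'E'
from h import *
from bench import eyes,models
import cv2
st()
for c in('side','top'):
    p,d=eyes.snapshot(c)
    for n in("keeper_knob","keeper_hinge","caddy"):
        print(c,n,[(np.round(x['xyz'],1).tolist(),round(x['confidence'],2)) for x in models.place_of(n,c)[:2]])
E
```

```text
t7.92 [ 470.6 -194.6   86.2] [-179.99   -0.    177.02] F [ 0.6  1.1 -0.4] M [ 0.   -0.01  0.02] gap-0.4 grip 0.0
side keeper_knob [([474.3, -217.7, 103.5], 0.88)]
side keeper_hinge [([618.8, -225.8, 71.7], 0.97)]
side caddy []
top keeper_knob []
top keeper_hinge [([535.0, -495.5, -1.3], 0.27)]
top caddy [([539.0, -303.1, -2.3], 0.7)]
```

Emit:
apply_moves --pt "0 -1 0 0 0 0" --pt "0 -1 0 0 0 0" --pt "0 -1 0 0 0 0" --pt "0 -1 0 0 0 0" --pt "0 0 0 0 0 0"

```text
time: 8.95
tool_pos: [470.5, -198.5, 86.3]
tcp_rot: [-180.0, 0.0, 177.0]
ft_force: [-0.4, -0.3, -0.5]
finger_gap: -0.1
grip_force: 0.0
```

Emit:
apply_moves --pt "0 -1.5 0 0 0 0" --pt "0 -1.5 0 0 0 0" --pt "0 -1 0 0 0 0" --pt "0 -1 0 0 0 0" --pt "0 0 0 0 0 0"

```text
time: 9.57
tool_pos: [470.3, -200.6, 86.1]
tcp_rot: [179.7, -0.0, 177.1]
ft_force: [0.7, 14.8, 5.3]
finger_gap: -0.1
grip_force: 7.5
```

```bash
python3 - <<'E'
from h import *
from bench import eyes,models
import cv2
st()
p,d=eyes.snapshot('side')
for n in("keeper_knob","keeper_hinge"):
        print(n,[(np.round(x['xyz'],1).tolist(),round(x['confidence'],2)) for x in models.place_of(n,'side')[:2]])
q,d=eyes.snapshot('wrist')
a=cv2.resize(p[170:330,200:400],(640,512)); 
cv2.imwrite('pics/s2.png',np.hstack([a[:,:400],cv2.resize(q[130:386,20:420],(400,256)).repeat(2,0)[:, :400]])[:,:,::-1])
E
```

```text
t9.57 [ 470.3 -200.6   86.1] [ 1.7972e+02 -4.0000e-02  1.7707e+02] F [ 0.7 14.8  5.3] M [ 2.15 -0.04  0.05] gap-0.1 grip 7.521623969078064
keeper_knob []
keeper_hinge [([621.4, -226.6, 75.2], 0.56)]
```

View pics/s2.png

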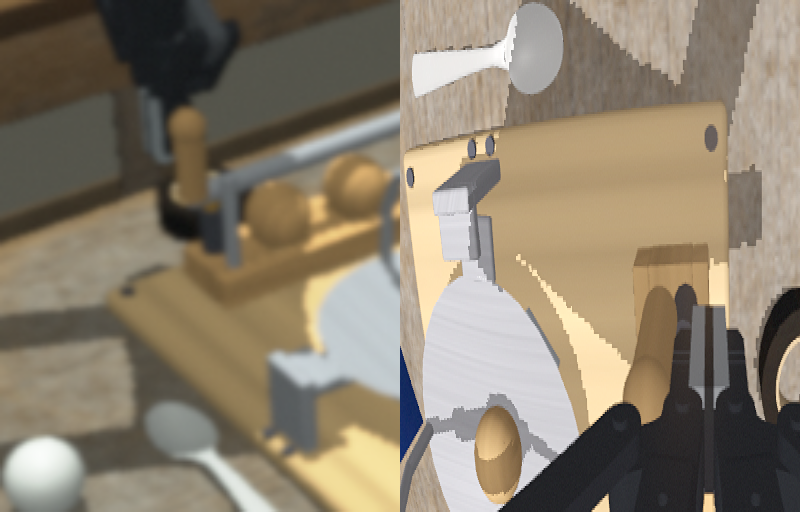

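Left crop: the bar lies across the balls against the stop post, with the fingertip at the knob. The 15 N reaction means it is at its stop. Backing off, rising and going over the dish.

Emit:
apply_moves --pt "0 8 0 0 0 0" --pt "0 15 0 0 0 0" --pt "0 0 -40 0 0 0" --pt "0 0 -45 0 0 0" --pt "0 0 -45 0 0 0" --fingers 40

```text
time: 10.4
tool_pos: [471.2, -180.4, 217.6]
tcp_rot: [-180.0, -0.0, 177.0]
ft_force: [-0.1, -0.6, 1.3]
finger_gap: 40.4
grip_force: 0.0
```

```bash
python3 - <<'E'
from h import *
from bench import eyes,models
for c in('side','top'):
    p,d=eyes.snapshot(c)
    for n in("keeper_knob","keeper_hinge"):
        print(c,n,[(np.round(x['xyz'],1).tolist(),round(x['confidence'],2)) for x in models.place_of(n,c)[:2]])
plan([539,-355,215],84,10)
E
```

```text
side keeper_knob [([470.4, -224.7, 98.3], 0.91), ([569.4, -225.9, 41.7], 0.7)]
side keeper_hinge [([621.9, -224.4, 71.7], 0.69), ([572.1, -224.7, 43.0], 0.46)]
top keeper_knob [([468.6, -220.4, 101.1], 0.72)]
top keeper_hinge [([620.3, -225.8, 74.6], 0.73)]
t10.70 [ 470.8 -180.2  215. ] [ 1.7997e+02 -1.0000e-01  1.7703e+02] F [-0.9 -0.6 -0.1] M [-0.02  0.01  0.05] gap40.2 grip 0.0
[-7.7, -17.1, -0.0, -0.0001, -0.0002, 0.1624]
[-10.4, -15.6, -0.0, -0.0001, -0.0002, 0.1624]
[-12.8, -13.7, -0.0, -0.0001, -0.0002, 0.1624]
[-14.8, -11.5, -0.0, -0.0001, -0.0002, 0.1624]
[-16.5, -9.0, -0.0, -0.0001, -0.0002, 0.1624]
[-17.7, -6.2, -0.0, -0.0001, -0.0002, 0.1624]
[-18.5, -3.2, -0.0, -0.0001, -0.0002, 0.1624]
[-18.8, -0.2, -0.0, -0.0001, -0.0002, 0.1624]
[-18.5, 2.8, -0.0, -0.0001, -0.0002, 0.1624]
[-17.8, 5.8, -0.0, -0.0001, -0.0002, 0.1624]
```

The knob stays shut: bar direction is about 0–1° from the caddy axis. Going over the dish.

Emit:
apply_moves --pt "-7.7 -17 0 0 0 0.1625" --pt "-10.4 -15.6 0 0 0 0.1625" --pt "-12.8 -13.7 0 0 0 0.1625" --pt "-14.8 -11.5 0 0 0 0.1625" --pt "-16.5 -9 0 0 0 0.1625"

```text
time: 11.32
tool_pos: [504.7, -267.8, 214.0]
tcp_rot: [-179.9, -0.2, 130.2]
ft_force: [0.4, -0.4, -0.1]
finger_gap: 39.9
grip_force: 0.0
```

Emit:
apply_moves --pt "-17.7 -6.2 0 0 0 0.1625" --pt "-18.5 -3.2 0 0 0 0.1625" --pt "-18.8 0 0 0 0 0.1625" --pt "-18.5 2.8 0 0 0 0.1625" --pt "-17.8 5.8 0 0 0 0.1625"

```text
time: 11.95
tool_pos: [538.9, -355.0, 213.7]
tcp_rot: [-179.8, -0.1, 83.6]
ft_force: [-0.3, -0.2, -0.3]
finger_gap: 39.8
grip_force: 0.0
```

```bash
python3 - <<'E'
from h import *
from bench import eyes,models
import cv2
s,T,R=st()
K=eyes.get_calibration('wrist');M=np.array(K['mount']);A=np.array(K['intrinsics'])
q,d=eyes.snapshot('wrist'); cv2.imwrite('pics/w3.png',q[:,:,::-1])
m=[('wrist',n,[(np.round(x['xyz'],1).tolist(),round(x['confidence'],2)) for x in models.place_of(n,'wrist')[:2]]) for n in('dish','dish_grip','play_ball_center')]
for x in m: print(x)
r=models.cut_out('dish_grip','wrist')
# points near grip height from wrist depth
v,u=np.mgrid[:480,:640]; dx=u-A[0,2];dy=v-A[1,2]; rr=np.hypot(dx,dy)+1e-9; th=rr/A[0,0]
ok=(d>0)&(th<1.4); zz=d; k=np.tan(np.clip(th,0,1.4))*zz
P=np.stack([k*dx/rr,k*dy/rr,zz],-1)
W=(R.apply((P.reshape(-1,3)@M[:3,:3].T+M[:3,3]))+T).reshape(480,640,3)
sel=ok&(W[...,2]>100)&(W[...,2]<118)&(abs(W[...,0]-539)<35)&(abs(W[...,1]+355)<45)
pts=W[sel]; print(sel.sum(), pts.mean(0) if len(pts) else '')
if len(pts)>20:
    rect=cv2.minAreaRect(pts[:,:2].astype(np.float32)); print(rect, np.percentile(pts,[1,50,99],axis=0).round(1))
p,dt=eyes.snapshot('top');K=eyes.get_calibration('top')
E
```

```text
t11.95 [ 538.9 -355.   213.7] [-1.7982e+02 -1.0000e-01  8.3610e+01] F [-0.3 -0.2 -0.3] M [ 0.01 -0.02 -0.02] gap39.8 grip 0.0
('wrist', 'dish', [([537.7, -354.0, 8.4], 0.79)])
('wrist', 'dish_grip', [([536.7, -351.2, 106.3], 0.72)])
('wrist', 'play_ball_center', [([532.4, -352.5, 38.7], 0.8), ([335.8, -317.6, 18.3], 0.69)])
2060 [ 536.88943551 -350.4694043   110.17260615]
((536.3027954101562, -354.706787109375), (88.67277526855469, 14.208836555480957), 84.81192779541016) [[ 528.6 -395.5  100.5]
 [ 537.  -349.3  111.2]
 [ 545.1 -312.5  113. ]]
```

View pics/w3.png

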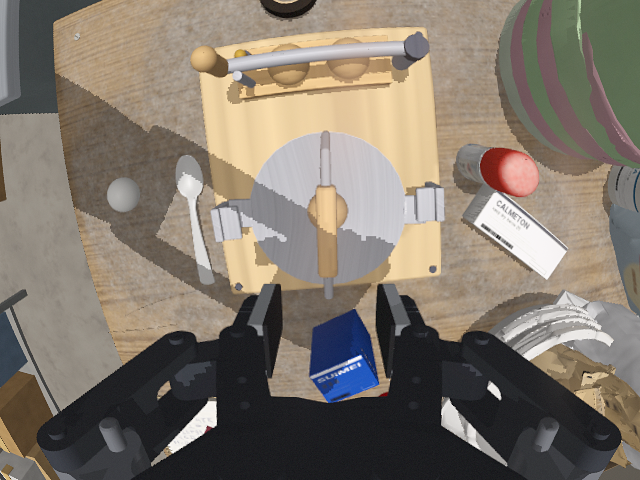

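Wrist view: the grip (325,230) is centred between the open fingers, with the clips at (228,222) and (428,203) and the ears under them. Depth gives a grip 14.2 mm wide at (536.4,-354.5), its long axis at 84.8° and its top at z≈113. All of that matches the given sizes. Descending.

Emit:
apply_moves --pt "0.5 -2.5 30 0 0 -0.02" --pt "0 0 35 0 0 0" --pt "0 0 30 0 0 0" --pt "0 0 22 0 0 0" --pt "0 0 11.5 0 0 0"

```text
time: 12.88
tool_pos: [536.7, -353.5, 86.5]
tcp_rot: [-179.9, -0.0, 85.1]
ft_force: [0.7, -0.1, 0.2]
finger_gap: 40.0
grip_force: 0.0
```

Emit:
apply_moves --pt "0 0 0 0 0 0" --pt "0 0 0 0 0 0" --pt "0 0 0 0 0 0" --pt "0 0 0 0 0 0" --pt "0 0 0 0 0 0" --fingers 22

```text
time: 13.5
tool_pos: [537.3, -354.4, 88.1]
tcp_rot: [180.0, 0.0, 85.1]
ft_force: [0.4, 0.2, 0.5]
finger_gap: 21.7
grip_force: 0.0
```

```bash
python3 - <<'E'
from h import *
st()
E
```

```text
t13.50 [ 537.3 -354.4   88.1] [1.7998e+02 2.0000e-02 8.5070e+01] F [0.4 0.2 0.5] M [-0.04  0.01 -0.02] gap21.7 grip 0.0
```

Emit:
apply_moves --pt "0 0 2 0 0 0" --pt "0 0 0 0 0 0" --pt "0 0 0 0 0 0" --pt "0 0 0 0 0 0" --pt "0 0 0 0 0 0" --fingers 5 --grip_force 30

```text
time: 14.12
tool_pos: [537.4, -354.5, 87.3]
tcp_rot: [180.0, 0.0, 85.1]
ft_force: [-4.4, 2.9, 10.0]
finger_gap: 13.3
grip_force: 29.8
```

Emit:
apply_moves --pt "0 0 0 0 0 0" --pt "0 0 0 0 0 0" --pt "0 0 0 0 0 0" --pt "0 0 0 0 0 0" --pt "0 0 0 0 0 0" --grip_force 60

```text
time: 14.75
tool_pos: [537.4, -354.5, 87.4]
tcp_rot: [180.0, 0.0, 85.1]
ft_force: [-3.8, 3.9, 10.7]
finger_gap: 12.9
grip_force: 59.4
```

```bash
python3 - <<'E'
from h import *
st()
E
```

```text
t14.75 [ 537.4 -354.5   87.4] [1.7996e+02 4.0000e-02 8.5070e+01] F [-3.8  3.9 10.7] M [ 0.47  0.75 -0.03] gap12.9 grip 59.382789731025696
```

Gripped at 12.9 mm. The pads swung forward and press the dish down at about 10 N, so I'll ease up 1.5–2 mm before turning.

Emit:
apply_moves --pt "0 0 -0.5 0 0 0" --pt "0 0 -0.5 0 0 0" --pt "0 0 -0.5 0 0 0" --pt "0 0 0 0 0 0" --pt "0 0 0 0 0 0"

```text
time: 15.38
tool_pos: [537.3, -354.5, 87.4]
tcp_rot: [180.0, 0.0, 85.1]
ft_force: [-0.9, -0.9, 3.3]
finger_gap: 13.2
grip_force: 58.6
```

```bash
python3 - <<'E'
from h import *
st()
E
```

```text
t15.38 [ 537.3 -354.5   87.4] [1.7998e+02 2.0000e-02 8.5070e+01] F [-0.9 -0.9  3.3] M [-0.15  0.04 -0.1 ] gap13.2 grip 58.6057984828949
```

Emit:
apply_moves --pt "0 0 -0.5 0 0 0" --pt "0 0 -0.5 0 0 0" --pt "0 0 -0.5 0 0 0" --pt "0 0 0 0 0 0" --pt "0 0 0 0 0 0"

```text
time: 16.0
tool_pos: [537.0, -354.1, 88.5]
tcp_rot: [-180.0, -0.0, 85.1]
ft_force: [-0.1, -1.3, -3.7]
finger_gap: 13.5
grip_force: 58.4
```

Emit:
apply_moves --pt "0 0 0 0 0 0.04" --pt "0 0 0 0 0 0.08" --pt "0 0 0 0 0 0.08" --pt "0 0 0 0 0 0.08" --pt "0 0 0 0 0 0.04"

```text
time: 16.62
tool_pos: [537.1, -354.2, 88.7]
tcp_rot: [-180.0, -0.0, 66.6]
ft_force: [0.1, 0.1, -3.3]
finger_gap: 13.1
grip_force: 58.4
```

```bash
python3 - <<'E'
from h import *
st()
E
```

```text
t16.62 [ 537.1 -354.2   88.7] [-1.7999e+02 -1.0000e-02  6.6630e+01] F [ 0.1  0.1 -3.3] M [-0.01  0.03 -0.01] gap13.1 grip 58.43629539012909
```

The dish hangs free at about 3.3 N with no side load. Finishing the turn.

Emit:
apply_moves --pt "0 0 0 0 0 0.08" --pt "0 0 0 0 0 0.1" --pt "0 0 0 0 0 0.12" --pt "0 0 0 0 0 0.12" --pt "0 0 0 0 0 0.12"

```text
time: 17.25
tool_pos: [537.1, -354.2, 88.7]
tcp_rot: [-180.0, 0.0, 35.6]
ft_force: [-0.4, 0.8, -2.9]
finger_gap: 12.9
grip_force: 58.4
```

Emit:
apply_moves --pt "0 0 0 0 0 0.12" --pt "0 0 0 0 0 0.12" --pt "0 0 0 0 0 0.12" --pt "0 0 0 0 0 0.1" --pt "0 0 0 0 0 0.08"

```text
time: 17.88
tool_pos: [537.1, -354.1, 88.7]
tcp_rot: [-180.0, 0.0, 4.7]
ft_force: [0.2, -0.2, -2.8]
finger_gap: 12.8
grip_force: 58.4
```

Emit:
apply_moves --pt "0 0 0 0 0 0.06" --pt "0 0 0 0 0 0.03" --pt "0 0 0 0 0 0.02" --pt "0 0 0 0 0 0" --pt "0 0 0 0 0 0"

```text
time: 18.5
tool_pos: [537.2, -354.2, 88.8]
tcp_rot: [-180.0, 0.0, -1.4]
ft_force: [-0.7, -0.3, -2.0]
finger_gap: 12.5
grip_force: 58.4
```

```bash
python3 - <<'E'
from h import *
from bench import eyes
import cv2
st()
p,d=eyes.snapshot('side');q,d=eyes.snapshot('wrist')
cv2.imwrite('pics/s4.png',np.hstack([cv2.resize(p[200:350,230:430],(400,300)),cv2.resize(q[100:400,120:520],(400,300))])[:,:,::-1])
E
```

```text
t18.50 [ 537.2 -354.2   88.8] [-180.      0.     -1.41] F [-0.7 -0.3 -2. ] M [-0.01  0.01  0.01] gap12.5 grip 58.43089699745178
```

View pics/s4.png

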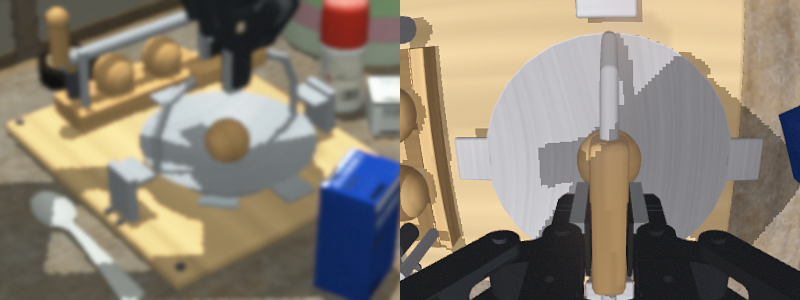

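The view shows the ears clear of the clips and pointing sideways, at (473,158) and (745,158) in the wrist crop, with the ball in the middle. Lifting straight up.

Emit:
apply_moves --pt "0 0 -1 0 0 0" --pt "0 0 -3 0 0 0" --pt "0 0 -5 0 0 0" --pt "0 0 -6 0 0 0" --pt "0 0 -7 0 0 0"

```text
time: 19.23
tool_pos: [537.3, -354.3, 111.4]
tcp_rot: [180.0, -0.0, -1.4]
ft_force: [0.8, -0.5, -3.2]
finger_gap: 13.0
grip_force: 58.4
```

Emit:
apply_moves --pt "0 0 -8 0 0 0" --pt "0 0 -8 0 0 0" --pt "0 0 -8 0 0 0" --pt "0 0 -8 0 0 0" --pt "0 0 -8 0 0 0"

```text
time: 19.85
tool_pos: [537.2, -354.2, 151.4]
tcp_rot: [180.0, -0.0, -1.4]
ft_force: [-0.2, -0.2, -3.4]
finger_gap: 12.9
grip_force: 58.4
```

Emit:
apply_moves --pt "0 0 -8 0 0 0" --pt "0 0 -8 0 0 0" --pt "0 0 -8 0 0 0" --pt "0 0 -8 0 0 0" --pt "0 0 -8 0 0 0"

```text
time: 20.48
tool_pos: [537.2, -354.3, 191.3]
tcp_rot: [180.0, 0.0, -1.4]
ft_force: [0.4, 0.2, -3.5]
finger_gap: 12.9
grip_force: 58.4
```

Emit:
apply_moves --pt "0 0 -8 0 0 0" --pt "0 0 -8 0 0 0" --pt "0 0 -8 0 0 0" --pt "0 0 -7 0 0 0" --pt "0 0 -6 0 0 0"

```text
time: 21.1
tool_pos: [537.2, -354.3, 228.3]
tcp_rot: [180.0, -0.0, -1.4]
ft_force: [-0.4, -0.3, -3.5]
finger_gap: 12.8
grip_force: 58.4
```

Emit:
apply_moves --pt "0 0 -5 0 0 0" --pt "0 0 -3 0 0 0" --pt "0 0 -1 0 0 0" --pt "0 0 0 0 0 0" --pt "0 0 0 0 0 0"

```text
time: 21.72
tool_pos: [537.1, -354.2, 236.5]
tcp_rot: [-180.0, 0.0, -1.4]
ft_force: [-0.7, 0.7, -4.1]
finger_gap: 12.8
grip_force: 58.4
```

Emit:
apply_moves --pt "0 0 0 0 0 0" --pt "0 0 0 0 0 0" --pt "0 0 0 0 0 0" --pt "0 0 0 0 0 0" --pt "0 0 0 0 0 0"

```text
time: 22.35
tool_pos: [537.2, -354.2, 236.8]
tcp_rot: [-180.0, 0.0, -1.4]
ft_force: [0.0, 0.1, -4.0]
finger_gap: 13.0
grip_force: 58.4
```

```bash
python3 - <<'E'
from h import *
from bench import eyes,models
import cv2
st()
p,d=eyes.snapshot('side');print([(n,[(np.round(x['xyz'],1).tolist(),round(x['confidence'],2)) for x in models.place_of(n,'side')[:3]]) for n in('dish','dish_grip','play_ball_center','keeper_knob','keeper_hinge')])
q,d=eyes.snapshot('wrist')
cv2.imwrite('pics/s5.png',np.hstack([cv2.resize(p[140:350,200:480],(400,300)),cv2.resize(q[100:400,120:520],(400,300))])[:,:,::-1])
E
```

```text
t22.35 [ 537.2 -354.2  236.8] [-180.      0.     -1.45] F [ 0.   0.1 -4. ] M [-0.01  0.    0.08] gap13.0 grip 58.44204783439636
[('dish', [([536.6, -358.5, 157.8], 0.93)]), ('dish_grip', [([539.4, -356.5, 255.2], 0.65)]), ('play_ball_center', [([328.7, -310.4, 16.5], 0.89), ([538.9, -349.1, 188.5], 0.72), ([397.3, -525.4, 18.8], 0.57)]), ('keeper_knob', [([470.2, -223.6, 104.4], 0.61)]), ('keeper_hinge', [([621.1, -222.4, 72.6], 0.98)])]
```

View pics/s5.png

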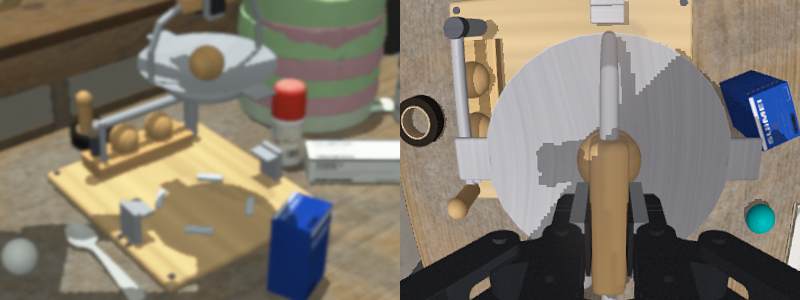

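The side view shows the dish level and about 150 mm up over its seat, the ball in its middle at (207,62), and the bar shut over both spares. Handing in.

```bash
python3 -c "
from bench import job
print(job.hand_in())"
```

```text
the job is handed in; nothing more can be done
None
```

The job is handed in: the keeper bar is shut against its stop and stayed there when released, and the dish is held about 150 mm above its seat, turned about 86° (square to the clips), level, with the ball in the middle, after about 22 of the 64 s.

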